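# Open the slide viewer's shutter, then focus four clicks and hold

### The job

Raise the orange shutter of the slide viewer all the way up by its handle; it stays up by itself. Only then swing the red-knobbed focus lever from its rest, feeling the clicks, exactly four clicks and never a fifth, and finish while still holding the knob there, because the lever springs back if let go. Leave the other things on the desk where they are.

Things in the scene. Friction and masses are not known exactly. Their poses are not given: they have to be found in the camera images.
- viewer: Slide viewer fixed to the desk: black tower (120 deep along x, 260 wide, top at 180 mm) with a white screen in front, on a 12 mm base plate, and a round grey focus unit (116 across, top at 65) to its right, brass teeth on its top; the lever's tail rides over them. Origin: on the desk, under the tower's centre. Own axes: front faces -x (to the robot), y to the robot's left, z up.
- shutter (a joint): How far the shutter is raised, m: 0 down, 0.09 at the upper stop. The shutter is an orange upright panel 228 mm wide, 128 high, 6 thick, in front of the screen. It slides straight up in aluminium guides, takes about 7 N to raise, and friction keeps it wherever it is left.
- shutter_handle (a point): Centre of the shutter's handle, moving with it: a level steel bar, 10 mm round, 110 mm long along the viewer's y, with a stand-off at each end. Bar axis 45 mm in front of the panel, 155 mm above the desk when the shutter is fully down. Clear above, below and behind between the stand-offs: it can be pinched from above, fingers closing along the viewer's x.
- focus_lever (a joint): Lever angle, rad, about a vertical axis: 0 at rest (start), growing counter-clockwise from above. Clicks at 0.16, 0.38, 0.60, 0.82, 1.04, 1.26; stop at 1.42; midway 4 to 5: 0.93. Spring back-force 5 N (rest) to 7 N (four clicks) at the knob; each tooth adds 2-3 N before its click, takes it off after. Let go, it springs back; it may catch on a lower tooth.
- lever_pivot (a point): Point on the lever's vertical pivot axis, 115 mm above the desk, at the viewer's (0, -280 mm). The knob moves round it on a level circle of 100 mm radius, from rest toward the viewer's -y (the robot's right).
- knob_grip (a point): Point on the knob's axis at the height to grip, 115 mm above the desk, moving with the lever. At rest the knob lies from the pivot in the viewer's direction (-88, +48) mm.
- focus_knob: The red knob: an upright round post, 20 mm across, 45 mm high, from 86 to 131 mm above the desk, turning freely on the end of the dark flat lever arm (22 mm wide, its top at 86 mm). Origin: centre of its underside.
- tape: Bystander: yellow tape roll lying flat, 84 mm across, 22 mm high, in front of the viewer. Origin: centre of underside.
- loupe: Bystander: black loupe, 48 mm across, 45 mm high. Origin: centre of underside.
- slide_box: Bystander: open grey slide box with dividers, 150 x 75 x 55 mm. Origin: centre of underside.
- mug: Bystander: blue mug, 76 mm across, 90 mm high. Origin: centre of underside.
- paste_jar: Bystander: jar with a red cap, 68 mm across, 85 mm high. Origin: centre of underside.
- prints: Bystander: block of prints, 200 x 150 x 35 mm. Origin: centre of underside.

How it is judged:
On the way, in this order (a step that is already met when the one before it is completed fails the run):
1. the shutter is raised all the way (within 10 mm of its upper stop) with the focus lever still at rest (value of joint shutter above 0.08 m and value of joint focus_lever below 0.1 rad), for 0.2 s.
2. the fingers hold the focus lever at four clicks, the shutter still up (value of joint shutter above 0.08 m and value of joint focus_lever between 0.825 and 1.035 rad and contact force between the fingers and focus_knob above 0.5 N), for 0.3 s.
At the end, for the whole second after the job is handed in: The shutter is within 10 mm of its upper stop, and the lever is at four clicks (0.825 to 1.035 rad: past the fourth click, short of the fifth), still, with the fingers pressing on the knob by more than 0.5 N; the fingers still hold it through the last second (all of step 2 and velocity of joint focus_lever between -0.1 and 0.1 rad/s); the arm keeps its last pose, push and grip.
It fails at once if the lever goes past the fifth click (value of joint focus_lever above 1.07 rad).
It fails at once if a bystander is pushed more than 25 mm (distance of any of tape, loupe, slide_box, mug, paste_jar, prints from where it was at the start of the episode above 0.025 m).
It also fails if it takes over 69 s, if anything falls off the work surface, if the arm or the gripper's body presses on something with over 40 N, if the wrist force passes 120 N, or if a joint passes its speed limit or range.

### The arm

A 7-joint arm with a two-finger parallel gripper is mounted at the origin on the work surface. World frame = base frame: x ahead of the robot, y to its left, z up, the work surface at z = 0. Lengths are in m, angles in rad, forces in N, time in s.
With the tool pointing down it reaches from about 0.35 to 0.9 m from the base axis. Payload 19.9 kg.
Tool frame: the origin (TCP) lies midway between the tips of the shut fingers; the grasp point (between the pads) lies r.grip_point_offset behind it (r.grip_point_offset is the distance from the TCP to the grasp point, in m); z points along the fingers, y is the line along which they close (so a half turn about z gives the same grasp; the last joint's range is limited). The gripper opens to 94 mm and grips with 3 to 60 N. Pads are 16 mm wide; open, the fingers measure 119 mm over their backs; the gripper's body (75 mm by 177 mm) begins 78 mm behind the grasp point.
Start: joints at [-1.204, 0.417, -0.01, 1.614, 0.005, 1.111, -0.053], TCP at [0.248, 0.573, 0.205] pointing down, gripper open.
Joint ranges: [-2.81, 2.81], [-0.39, 2.02], [-1.27, 1.25], [0.06, 2.57], [-1.19, 4.33], [0.19, 2], [-2.82, 2.82]. Speed limits (rad/s): [1.89, 1.89, 2.39, 2.39, 3.01, 3.01, 3.01].

### API

Orientations are given as a unit quaternion [x, y, z, w].
In Python, from cell import r gives the robot as it stands. The module is installed in compiled form; this text tells all that it offers.
- The arm moves only by the shell command python3 -m pendant 'ROWS' [OPENING] [FORCE]. ROWS is a JSON object with one list for each field, all of the same length, 1 to 10, a row being the entries at one place: dx, dy, dz (the shift in shares of the most that a row can go, 1 being 62.5 mm), drx, dry, drz (a rotation vector in parts of the range, where 1.0 means pi/2 rad); each row shifts and turns the commanded pose from where the row before left it, along the tool's axes as they then stand; what a row does not reach is not made up. A row lasts 1/8 s, in which the tool goes at most 0.0625 m and 0.188 rad, less where a joint would pass 70% of its speed; a pose out of reach is approached as far as the arm can. OPENING is the opening from 0.0 (shut) to 1.0 (fully open), set as the command begins (- or left out keeps the last). The fingers move at their own pace and stop on an object; FORCE is the grip in N (left out, the last holds). Time passes only in rows, so rows that do not move let the fingers close. It prints the time, the measured TCP pose, the force, the opening and the grip force at its end. Shift and turn numbers lie between -1 and 1, and a call with a number outside is refused. Input that does not fit is refused with a message, and nothing moves.
- r.get_state(): the state, without advancing time (a new reading comes with each control period).
- r.camera(name): name is "side" or "top"; returns a dict with "image" (400x640x3 uint8, blue, green, red), "depth" (400x640 float32, m along the optical axis (not along the pixel's ray), 0 where there is no reading), "fx", "fy", "cx", "cy" (pixels), "world_from_camera" (4x4, takes a point from camera to world coordinates). Camera axes: x right, y down, z forward; pixel columns grow to the right and rows downward; lengths in m; the calibration is good to about 2 mm. A picture is of the moment at which its call begins.
- r.job_done(): hands the job in; it is judged then, once.
The state is a dict: "time_s": time; "q": joint angles; "joint_velocities": joint speeds; "joint_torque": joint torques, N m; "eef_pos": TCP position; "ee_rot": TCP orientation; "force": force on the tool from outside, world axes, zero at the start; "wrist_torque": the same for the moment, N m; "grip_width": opening from 0.0 (shut) to 1.0 (fully open); "grasp_force": force on a finger pad.
Only numpy, scipy, OpenCV 4.12 (cv2) and the standard library are available. Lean on these libraries where they do the work, as an engineer would, in place of code of your own. Each camera call takes 0.05 s, during which the arm holds its last target. There are 200 camera calls.

## Working session

There is one attempt and no reset: what is moved stays moved. The work goes in short steps, Python scripts to look and compute and a shell command to move; the robot and the scene stay as the last step left them, time stands still between calls to the robot, and variables do not carry over. Pictures are saved under pics/ and viewed, at most 10 in all, crops included, and the job is handed in when it is done.

```bash
mkdir -p pics; ls; python3 - <<'E'
from cell import r
import cv2, numpy as np
for n in("side","top"):
    c=r.camera(n); cv2.imwrite(f"pics/{n}0.png",c["image"]); np.savez(f"{n}0.npz",**c)
    print(n,c["fx"],c["fy"],c["cx"],c["cy"],np.round(c["world_from_camera"],3).tolist())
s=r.get_state(); print(s, r.grip_point_offset)
E
```

```text
pics
side 444.38767277849956 444.38767277849956 325.1625117384342 196.44546896379154 [[0.92, -0.272, 0.284, 0.23], [-0.392, -0.671, 0.629, -0.719], [0.02, -0.69, -0.724, 0.959], [0.0, 0.0, 0.0, 1.0]]
top 374.50815628186297 374.50815628186297 321.5484320992579 201.13449795040515 [[0.027, -0.983, 0.179, 0.365], [-1.0, -0.029, -0.012, -0.013], [0.017, -0.179, -0.984, 1.192], [0.0, 0.0, 0.0, 1.0]]
{'time_s': 0.1, 'q': array([-1.20347218,  0.41792243, -0.0102768 ,  1.61409506,  0.00468126,
        1.11069901, -0.05300926]), 'joint_velocities': array([ 0.00132846, -0.00162121, -0.00210285, -0.00176898,  0.00116115,
       -0.00058942,  0.00097036]), 'joint_torque': array([ 9.43866471e-04, -8.52580762e+01,  6.39803689e-01, -4.26685774e+01,
       -4.88528016e-02,  1.65378355e-02,  5.05972309e-05]), 'eef_pos': array([0.24834375, 0.5731793 , 0.20489082]), 'ee_rot': array([ 2.03007944e-01,  9.79176936e-01, -5.45278641e-04, -7.24520433e-05]), 'force': array([-0.70084408, -0.60272487,  0.1286357 ]), 'wrist_torque': array([-0.00223643,  0.05618777, -0.01996086]), 'grasp_force': 0.0, 'grip_width': 0.9999810059909342} 0.0188
```

View pics/side0.png

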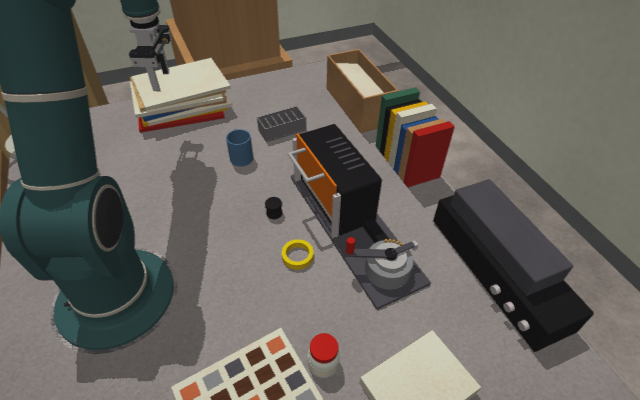

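View pics/top0.png

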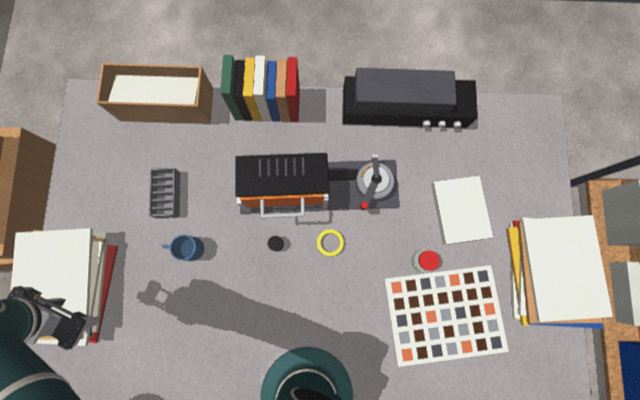

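The side view shows the handle bar from about (292,155) to (327,178) and the red knob at (350,243). In the top view the bar runs from (262,214) to (302,214), the knob is at (364,205), and the tape, loupe and mug lie in front.

```bash
cat > h.py <<'E'
import numpy as np, cv2
def ray(c,u,v):
    M=c["world_from_camera"]; d=np.array([(u-c["cx"])/c["fx"],(v-c["cy"])/c["fy"],1.]); return M[:3,3],M[:3,:3]@d
def plane(c,u,v,z):
    o,d=ray(c,u,v); return o+d*(z-o[2])/d[2]
def dep(c,u,v):
    o,d=ray(c,u,v); return o+d*c["depth"][int(round(v)),int(round(u))]
def tri(c1,p1,c2,p2):
    o1,d1=ray(c1,*p1);o2,d2=ray(c2,*p2)
    t=np.linalg.lstsq(np.c_[d1,-d2],o2-o1,rcond=None)[0]
    a=o1+t[0]*d1;b=o2+t[1]*d2; return (a+b)/2,np.linalg.norm(a-b)
def cloud(c):
    v,u=np.mgrid[:400,:640]; M=c["world_from_camera"]; z=c["depth"]
    P=np.stack([(u-c["cx"])/c["fx"]*z,(v-c["cy"])/c["fy"]*z,z],-1)
    return P@M[:3,:3].T+M[:3,3]
def red(c,box):
    x0,y0,x1,y1=box; h=cv2.cvtColor(c["image"],cv2.COLOR_BGR2HSV)
    m=((h[...,0]<6)|(h[...,0]>174))&(h[...,1]>150)&(h[...,2]>60); k=np.zeros_like(m);k[y0:y1,x0:x1]=m[y0:y1,x0:x1]; return k
E
python3 - <<'E'
from h import *
np.set_printoptions(precision=4,suppress=True)
S=dict(np.load("side0.npz"));T=dict(np.load("top0.npz"))
ks=red(S,(335,230,365,260));kt=red(T,(350,195,380,215))
for k,c in((ks,S),(kt,T)):
    v,u=np.nonzero(k);print("knob",len(u),u.mean(),v.mean(),u.min(),u.max(),v.min(),v.max());P=cloud(c)[k];print(np.median(P,0),P.min(0),P.max(0))
v,u=np.nonzero(ks);v2,u2=np.nonzero(kt);print("tri",tri(S,(u.mean(),v.mean()),T,(u2.mean(),v2.mean())))
# tower top: points z in .165-.19
for c in(S,T):
    P=cloud(c); m=(abs(P[...,2]-.18)<.012)&(P[...,0]>.4)&(P[...,0]<.8)&(abs(P[...,1])<.4)&(c["image"].max(2)<70)
    m=cv2.morphologyEx(m.astype(np.uint8),cv2.MORPH_OPEN,np.ones((3,3)))>0
    print("tower",m.sum(),cv2.minAreaRect(P[m][:,:2].astype(np.float32)))
    # handle: grey bright points z .14-.17 in front
    h=cv2.cvtColor(c["image"],cv2.COLOR_BGR2HSV)
    m=(P[...,2]>.13)&(P[...,2]<.175)&(h[...,1]<60)&(P[...,0]<.62)&(P[...,0]>.4)&(abs(P[...,1]-.1)<.15)&(h[...,2]>110)
    v,u=np.nonzero(m);print("handle",m.sum(),u.min(),u.max(),v.min(),v.max(),np.median(P[m],0),cv2.minAreaRect(P[m][:,:2].astype(np.float32)))
a=cv2.resize(S["image"][130:300,260:440],None,fx=3.3,fy=3.3,interpolation=2)
b=cv2.resize(T["image"][140:240,220:420],None,fx=4,fy=4,interpolation=2)
cv2.imwrite("pics/a1.png",a);cv2.imwrite("pics/b1.png",b)
E
```

```text
knob 126 349.92857142857144 245.20634920634922 346 354 237 254
[ 0.5522 -0.1578  0.1194] [ 0.2304 -0.7189  0.0126] [ 0.6002 -0.0628  0.9591]
knob 40 363.8 205.2 361 367 202 208
[ 0.5498 -0.1487  0.1308] [ 0.5415 -0.1576  0.1143] [ 0.5594 -0.1396  0.1358]
tri (array([ 0.5543, -0.1511,  0.1091]), np.float64(0.0014837020026314987))
tower 2709 ((0.6275326609611511, 0.08272328972816467), (0.11754319816827774, 0.261933833360672), 2.5779683589935303)
handle 36 293 340 138 197 [ 0.5613 -0.0386  0.1711] ((0.5546437501907349, 0.07953290641307831), (0.01658032089471817, 0.2562732994556427), 5.581279754638672)
tower 3394 ((0.6225265264511108, 0.08639639616012573), (0.11474939435720444, 0.2560684084892273), 4.219132900238037)
handle 69 236 328 194 206 [0.5544 0.0241 0.171 ] ((0.5548621416091919, 0.0830778032541275), (0.01938941702246666, 0.2559702396392822), 4.006218910217285)
```

View pics/a1.png

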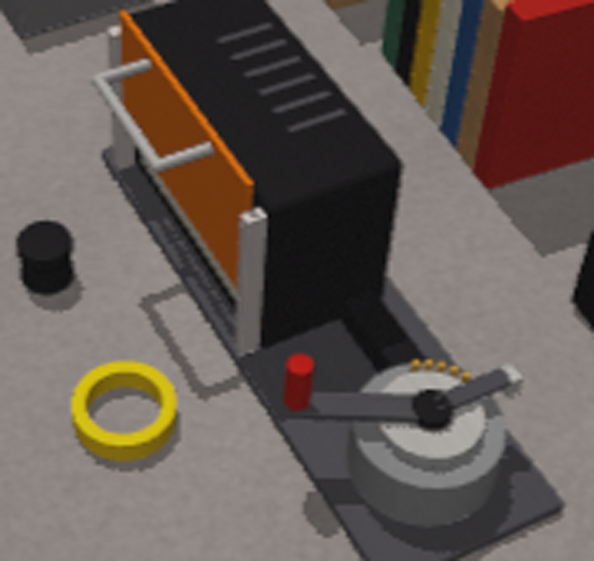

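View pics/b1.png

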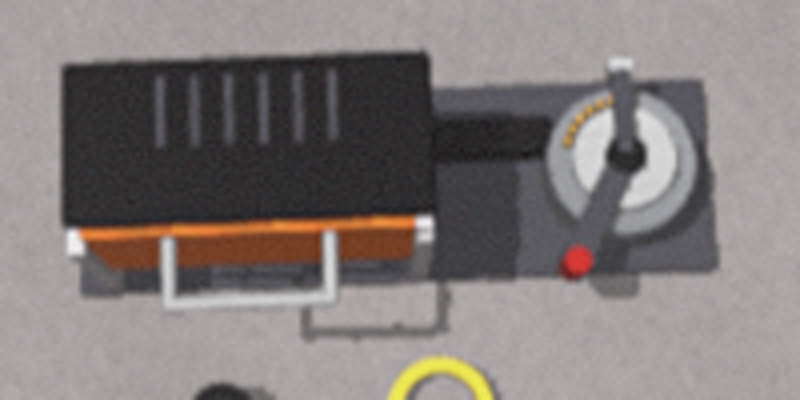

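The crops show the bar ends at side (291,154) and (308,179), and at top (262.5,215.5) and (303,214). The pivot cap is at side (391,253.6) and top (376.5,179).

```bash
python3 - <<'E'
from h import *
np.set_printoptions(precision=4,suppress=True)
S=dict(np.load("side0.npz"));T=dict(np.load("top0.npz"))
L=tri(S,(290.9,153.9),T,(262.5,215.5));R=tri(S,(307.6,179.1),T,(303,214.25));print("bar",L,R,np.linalg.norm(L[0]-R[0]))
pv=tri(S,(390.9,253.6),T,(376.5,178.75));print("pivot",pv)
k=tri(S,(349.93,245.2),T,(363.8,205.2))[0]
d=R[0]-L[0]; yb=np.arctan2(d[0],-d[1]); print("yaw bar",yb)
for y in (yb,np.radians(2.6),np.radians(4.1)):
    Rm=np.array([[np.cos(y),-np.sin(y)],[np.sin(y),np.cos(y)]])
    o1=np.array([.625,.0845]); hb=((L[0]+R[0])/2)[:2]
    print(y,"hb local",Rm.T@(hb-o1),"piv local",Rm.T@(pv[0][:2]-o1),"knob-piv",Rm.T@(k[:2]-pv[0][:2]),"piv pred",o1+Rm@[0,-.28],"knob pred",o1+Rm@[-.088,-.232])
# loupe, tape
P=cloud(T)
h=cv2.cvtColor(T["image"],cv2.COLOR_BGR2HSV)
m=(h[...,0]>22)&(h[...,0]<35)&(h[...,1]>150);m[:220]=0;m[260:]=0;m[:,:300]=0;m[:,360:]=0
print("tape",P[m].mean(0)); print("loupe",plane(T,276.5,243,.045),"mug",plane(T,186,247,.09))
E
```

```text
bar (array([0.5077, 0.1327, 0.1831]), np.float64(0.007058784572236961)) (array([0.5128, 0.0231, 0.1872]), np.float64(0.005360123387680883)) 0.10980390757885616
pivot (array([ 0.6442, -0.1937,  0.0817]), np.float64(0.00561626933574326))
yaw bar 0.04719477471230911
0.04719477471230911 hb local [-0.1149 -0.0012] piv local [ 0.0061 -0.2787] knob-piv [-0.0878  0.0467] piv pred [ 0.6382 -0.1952] knob pred [ 0.548  -0.1514]
0.04537856055185257 hb local [-0.1149 -0.0014] piv local [ 0.0066 -0.2787] knob-piv [-0.0879  0.0465] piv pred [ 0.6377 -0.1952] knob pred [ 0.5476 -0.1513]
0.0715584993317675 hb local [-0.1149  0.0016] piv local [-0.0007 -0.2788] knob-piv [-0.0867  0.0488] piv pred [ 0.645  -0.1948] knob pred [ 0.5538 -0.1532]
tape [ 0.449  -0.0576  0.0223]
loupe [0.4401 0.1064 0.045 ] mug [0.4183 0.3638 0.09  ]
```

```bash
python3 - <<'E'
from h import *
np.set_printoptions(precision=4,suppress=True)
S=dict(np.load("side0.npz"));T=dict(np.load("top0.npz"))
for c,b in((S,(285,145,312,184)),(T,(255,195,310,220))):
    P=cloud(c);im=c["image"].astype(int); x0,y0,x1,y1=b
    z=np.zeros((400,640),bool);z[y0:y1,x0:x1]=1
    m=z&(P[...,2]>.12)&(P[...,2]<.2)&(P[...,0]<.535)
    v,u=np.nonzero(m);print(m.sum(),u.min(),u.max(),v.min(),v.max(),np.median(P[m],0),P[m].min(0),P[m].max(0))
    g=cv2.cvtColor(c["image"],cv2.COLOR_BGR2GRAY)[y0:y1,x0:x1]
    h=cv2.cvtColor(c["image"],cv2.COLOR_BGR2HSV)[y0:y1,x0:x1]
    print(y0,x0)
    if c is T: print(g[15:25:1,4:52:3]); 
    else:
        for i in range(2,39,3): print(y0+i,np.where(h[i,:,1]<70,g[i],0))
for p in((262.5,215.5),(303,214.25)):print("T",plane(T,*p,.155))
for p in((290.4,153.9),(307.6,179.6)):print("S",plane(S,*p,.155))
E
```

```text
178 288 311 150 181 [0.5117 0.0819 0.1881] [0.5025 0.0177 0.1812] [0.5349 0.1358 0.1928]
145 285
147 [137 135 136 135 136 137 138 129 100  97  96  89   0   0   0   0   0   0
   0   0   0   0   0   0  34  30  32]
150 [138 139 139 139 139 138 136 129 112 108 127 147 170 167 159 149 136 121
 108  99  90   0   0   0   0   0   0]
153 [139 140 141 151 165 162 143 128 114 103  96  88  79   0   0   0   0   0
   0   0   0   0   0   0   0   0   0]
156 [139 138 138 129 122 145 165 165 139  94  99  92   0   0   0   0   0   0
   0   0   0   0   0   0   0   0   0]
159 [137 137 135 136 137 131 121 144 164 166 141  92   0   0   0   0   0   0
   0   0   0   0   0   0   0   0   0]
162 [138 137 137 137 137 136 136 129 119 143 165 167 135   0   0   0   0   0
   0   0   0   0   0   0   0   0   0]
165 [140 139 137 136 134 133 136 137 125  92 105 140 165 169 136   0   0   0
   0   0   0   0   0   0   0   0   0]
168 [140 136 134 134 132 131 132 134 126 101  97  94 104 140 163 168 138   0
   0   0   0   0   0   0   0   0   0]
171 [139 138 136 135 136 137 138 136 129 108  96  97  96  93 103 138 162 168
 139  
[... 659 characters left out ...]
73 201  60  55  63  89  88  82  86  86  88  94  83  93 182 136]
 [ 78 197  72  74 103 112 124 109 111 103 116 129 119 135 184 150]
 [119 198 108 116 145 156 167 158 159 162 169 171 173 190 193 155]
 [155 199 163 173 180 189 193 196 196 200 197 202 201 204 202 155]
 [161 206 199 202 200 202 200 204 202 200 196 196 191 183 176 153]
 [166 199 198 193 192 179 175 172 166 174 163 173 157 156 154 167]
 [163 170 164 168 166 159 155 155 147 155 156 164 128 154 161 172]
 [162 148 147 166 165 162 163 163 164 166 161 170 124 162 165 168]
 [165 160 159 164 164 166 164 167 168 168 169 166 124 158 171 167]]
T [0.5081 0.1375 0.155 ]
T [0.5149 0.0249 0.155 ]
S [0.5201 0.1636 0.155 ]
S [0.5268 0.052  0.155 ]
```

Both cameras and the depth agree that the bar is level at z≈0.185. The shutter is therefore already about 30 mm up, and the stop should put the bar near z 0.245. The bar centre is (0.510, 0.078) and the yaw is about 0.05. I'll move over it.

Careful with the scale: shifts go in shares of 62.5 mm and turns go in shares of pi/2 rad. That gives: -0.0437 m is -0.6992, -0.035 m is -0.56.

```bash
python3 -m pendant '{"dx": [-0.6992, -0.6992, -0.6992, -0.6992, -0.6992, -0.6992, -0.6992, -0.6992, -0.6992, -0.6992], "dy": [-0.56, -0.56, -0.56, -0.56, -0.56, -0.56, -0.56, -0.56, -0.56, -0.56], "dz": [-0.176, -0.176, -0.176, -0.176, -0.176, -0.176, -0.176, -0.176, -0.176, -0.176], "drx": [0, 0, 0, 0, 0, 0, 0, 0, 0, 0], "dry": [0, 0, 0, 0, 0, 0, 0, 0, 0, 0], "drz": [0, 0, 0, 0, 0, 0, 0, 0, 0, 0]}' 0.4 40
python3 -m pendant '{"dx": [0, 0, 0, 0, 0, 0, 0, 0], "dy": [0, 0, 0, 0, 0, 0, 0, 0], "dz": [0, 0, 0, 0, 0, 0, 0, 0], "drx": [0, 0, 0, 0, 0, 0, 0, 0], "dry": [0, 0, 0, 0, 0, 0, 0, 0], "drz": [0.1184, 0.1184, 0.1184, 0.1184, 0.1184, 0.1178, 0, 0]}'
cat > tool.py <<'E'
import sys
from cell import r
import numpy as np
from scipy.spatial.transform import Rotation as R
np.set_printoptions(precision=4,suppress=True)
s=r.get_state();M=R.from_quat(s["ee_rot"])
print("grasp pt",s["eef_pos"]-M.as_matrix()[:,2]*r.grip_point_offset,"ydeg",np.degrees(np.arctan2(*M.as_matrix()[[1,0],1])),"z",M.as_matrix()[:,2],"F",s["force"],"w",s["grip_width"],"g",s["grasp_force"],"t",s["time_s"])
if len(sys.argv)>1:
    g=np.array([float(a) for a in sys.argv[1:4]]);d=g-(s["eef_pos"]-M.as_matrix()[:,2]*r.grip_point_offset);print("move tool axes",M.inv().apply(d))
E
python3 tool.py 0.510 0.078 0.184
```

```text
time_s: 1.35
eef_pos: [0.5107, 0.0769, 0.3158]
ee_rot: [0.203, 0.979, 0.0, -0.0]
force: [0.4, 0.7, -0.4]
grip_width: 0.4
grasp_force: 0.0
time_s: 2.35
eef_pos: [0.5102, 0.0787, 0.3154]
ee_rot: [0.689, 0.725, -0.0, -0.0]
force: [-0.5, -0.0, -0.5]
grip_width: 0.399
grasp_force: 0.0
grasp pt [0.5102 0.0787 0.3342] ydeg 2.956874901890125 z [-0.0003 -0.0001 -1.    ] F [-0.515  -0.0291 -0.5178] w 0.39867136336963604 g 0.0 t 2.35
move tool axes [-0.0006 -0.0002  0.1502]
```

```bash
python3 -m pendant '{"dx": [0, 0, 0, 0, 0, 0, 0, 0], "dy": [0, 0, 0, 0, 0, 0, 0, 0], "dz": [0.48, 0.48, 0.48, 0.32, 0.32, 0.32, 0, 0], "drx": [0, 0, 0, 0, 0, 0, 0, 0], "dry": [0, 0, 0, 0, 0, 0, 0, 0], "drz": [0, 0, 0, 0, 0, 0, 0, 0]}'
python3 -m pendant '{"dx": [0, 0, 0, 0, 0, 0], "dy": [0, 0, 0, 0, 0, 0], "dz": [0, 0, 0, 0, 0, 0], "drx": [0, 0, 0, 0, 0, 0], "dry": [0, 0, 0, 0, 0, 0], "drz": [0, 0, 0, 0, 0, 0]}' 0.0 40
python3 tool.py
```

```text
time_s: 3.35
eef_pos: [0.5107, 0.0786, 0.1662]
ee_rot: [0.69, 0.724, 0.0, 0.0]
force: [0.5, -0.0, -0.1]
grip_width: 0.398
grasp_force: 0.0
time_s: 4.1
eef_pos: [0.5088, 0.0786, 0.1651]
ee_rot: [0.69, 0.724, -0.001, -0.001]
force: [-9.5, -0.2, 2.6]
grip_width: 0.093
grasp_force: 40.0
grasp pt [0.5088 0.0786 0.1839] ydeg 2.7142616396157977 z [-0.0032 -0.0003 -1.    ] F [-9.502  -0.1979  2.6089] w 0.09309278312912844 g 39.97972369194031 t 4.1
```

Scaled: -0.01 m is -0.16.

```bash
python3 -m pendant '{"dx": [0, 0, 0, 0, 0, 0], "dy": [0, 0, 0, 0, 0, 0], "dz": [-0.16, -0.16, -0.16, -0.16, -0.16, 0], "drx": [0, 0, 0, 0, 0, 0], "dry": [0, 0, 0, 0, 0, 0], "drz": [0, 0, 0, 0, 0, 0]}'
python3 -m pendant '{"dx": [0, 0], "dy": [0, 0], "dz": [-0.08, 0], "drx": [0, 0], "dry": [0, 0], "drz": [0, 0]}'
python3 -m pendant '{"dx": [0, 0, 0], "dy": [0, 0, 0], "dz": [-0.08, 0, 0], "drx": [0, 0, 0], "dry": [0, 0, 0], "drz": [0, 0, 0]}'
```

```text
time_s: 4.85
eef_pos: [0.5088, 0.0786, 0.2159]
ee_rot: [0.69, 0.724, -0.001, -0.001]
force: [-12.4, -0.8, 2.4]
grip_width: 0.093
grasp_force: 40.0
time_s: 5.1
eef_pos: [0.5088, 0.0785, 0.2206]
ee_rot: [0.69, 0.724, -0.001, -0.001]
force: [-12.2, -0.1, 3.4]
grip_width: 0.093
grasp_force: 40.0
time_s: 5.48
eef_pos: [0.5088, 0.0786, 0.2255]
ee_rot: [0.69, 0.724, -0.001, -0.001]
force: [-13.6, 0.1, 2.4]
grip_width: 0.092
grasp_force: 40.0
```

Scaled: -0.003 m is -0.048.

```bash
python3 -m pendant '{"dx": [0, 0], "dy": [0, 0], "dz": [-0.048, 0], "drx": [0, 0], "dry": [0, 0], "drz": [0, 0]}'
python3 -m pendant '{"dx": [0, 0], "dy": [0, 0], "dz": [-0.048, 0], "drx": [0, 0], "dry": [0, 0], "drz": [0, 0]}'; python3 - <<'E'
from cell import r
import cv2,numpy as np
c=r.camera("side");np.savez("side1.npz",**c);cv2.imwrite("pics/side1.png",cv2.resize(c["image"][80:300,240:440],None,fx=2.7,fy=2.7,interpolation=2))
E
```

```text
time_s: 5.72
eef_pos: [0.5087, 0.0785, 0.2265]
ee_rot: [0.69, 0.724, -0.002, -0.001]
force: [1.5, 1.7, -31.8]
grip_width: 0.092
grasp_force: 40.0
time_s: 5.98
eef_pos: [0.5086, 0.0783, 0.2289]
ee_rot: [0.69, 0.724, -0.002, -0.001]
force: [5.8, 1.0, -41.3]
grip_width: 0.094
grasp_force: 40.0
```

View pics/side1.png

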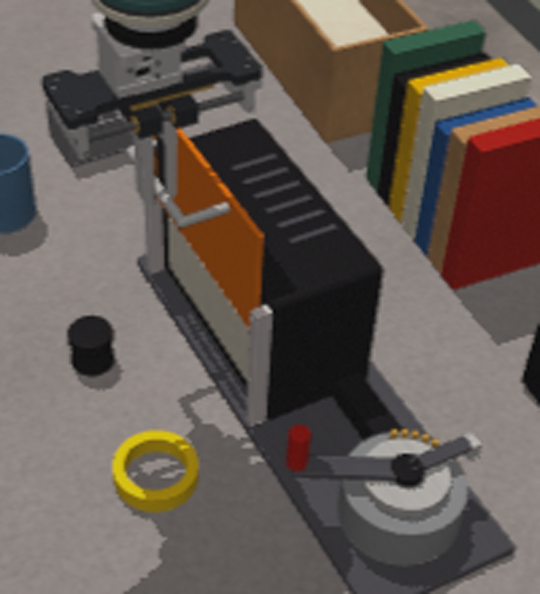

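The picture shows the shutter fully up with the gripper on its bar. The 32 N stop force came at bar z≈0.245, which matches the text. I'll relax, open partly and lift off.

Scaled: 0.003 m is 0.048.

```bash
python3 -m pendant '{"dx": [0, 0], "dy": [0, 0], "dz": [0.048, 0], "drx": [0, 0], "dry": [0, 0], "drz": [0, 0]}'
python3 -m pendant '{"dx": [0, 0, 0, 0], "dy": [0, 0, 0, 0], "dz": [0, 0, 0, 0], "drx": [0, 0, 0, 0], "dry": [0, 0, 0, 0], "drz": [0, 0, 0, 0]}' 0.4 40
python3 -m pendant '{"dx": [0, 0, 0, 0, 0, 0], "dy": [0, 0, 0, 0, 0, 0], "dz": [-0.32, -0.64, -0.64, -0.32, 0, 0], "drx": [0, 0, 0, 0, 0, 0], "dry": [0, 0, 0, 0, 0, 0], "drz": [0, 0, 0, 0, 0, 0]}'
python3 - <<'E'
from cell import r
import numpy as np
from h import *
np.set_printoptions(precision=4,suppress=True)
for n in("side","top"):
    c=r.camera(n);np.savez(n+"2.npz",**c);P=cloud(c)
    h=cv2.cvtColor(c["image"],cv2.COLOR_BGR2HSV)
    m=(abs(P[...,0]-.553)<.02)&(abs(P[...,1]-.085)<.12)&(h[...,0]>6)&(h[...,0]<16)&(h[...,1]>180)
    if m.any(): print(n,"panel top",np.percentile(P[m][:,2],[50,99,100]))
    m=(P[...,0]>.495)&(P[...,0]<.52)&(P[...,1]<.13)&(P[...,1]>.025)&(P[...,2]<.27)&(P[...,2]>.15)
    if m.any(): print("bar",m.sum(),np.median(P[m],0))
S=dict(np.load("side2.npz"));T=dict(np.load("top2.npz"));
ks=red(S,(335,230,365,260));kt=red(T,(350,195,380,215))
v,u=np.nonzero(ks);v2,u2=np.nonzero(kt);print(len(u),len(u2),"tri",tri(S,(u.mean(),v.mean()),T,(u2.mean(),v2.mean())))
E
python3 tool.py
```

```text
time_s: 6.28
eef_pos: [0.5088, 0.0783, 0.2279]
ee_rot: [0.69, 0.724, -0.001, -0.001]
force: [-9.2, -0.6, -6.3]
grip_width: 0.095
grasp_force: 40.0
time_s: 6.78
eef_pos: [0.5105, 0.0786, 0.2287]
ee_rot: [0.69, 0.724, 0.0, 0.0]
force: [0.9, -0.1, 0.7]
grip_width: 0.393
grasp_force: 0.0
time_s: 7.52
eef_pos: [0.51, 0.0786, 0.3476]
ee_rot: [0.69, 0.724, -0.0, -0.0]
force: [0.1, 0.2, -0.9]
grip_width: 0.399
grasp_force: 0.0
side panel top [0.2078 0.2587 0.2601]
bar 130 [0.5098 0.0762 0.2476]
top panel top [0.2457 0.2604 0.2611]
bar 23 [0.5111 0.0298 0.248 ]
124 36 tri (array([ 0.5545, -0.1508,  0.108 ]), np.float64(0.0017426017010563964))
grasp pt [0.51   0.0786 0.3663] ydeg 2.6932088398528573 z [-0.0014 -0.0006 -1.    ] F [ 0.1449  0.3316 -0.5173] w 0.39552392883475157 g 0.0 t 7.625
```

Scaled: 0.166 rad / 1.5708 = 0.1057.

```bash
python3 -m pendant '{"dx": [0, 0, 0, 0, 0, 0, 0], "dy": [0, 0, 0, 0, 0, 0, 0], "dz": [0, 0, 0, 0, 0, 0, 0], "drx": [0, 0, 0, 0, 0, 0, 0], "dry": [0, 0, 0, 0, 0, 0, 0], "drz": [0.1057, 0.1057, 0.1057, 0.1057, 0.1057, 0, 0]}' 0.6 45
python3 tool.py 0.552 -0.152 0.115
```

```text
time_s: 8.5
eef_pos: [0.5102, 0.0786, 0.3481]
ee_rot: [0.923, 0.386, -0.0, 0.0]
force: [-0.5, 0.5, -0.1]
grip_width: 0.599
grasp_force: 0.0
grasp pt [0.5102 0.0787 0.3669] ydeg -44.63327943014239 z [-0.0005 -0.0003 -1.    ] F [-0.5406  0.5274 -0.0585] w 0.5992451600812152 g 0.0 t 8.5
move tool axes [-0.1346  0.1918  0.252 ]
```

Scaled: 0.05 m is 0.8, 0.032 m is 0.512.

```bash
python3 -m pendant '{"dx": [-0.3584, -0.3584, -0.3584, -0.3584, -0.36, -0.36, 0, 0, 0, 0], "dy": [0.512, 0.512, 0.512, 0.512, 0.512, 0.5088, 0, 0, 0, 0], "dz": [0, 0, 0, 0, 0, 0, 0.64, 0.8, 0.8, 0.48], "drx": [0, 0, 0, 0, 0, 0, 0, 0, 0, 0], "dry": [0, 0, 0, 0, 0, 0, 0, 0, 0, 0], "drz": [0, 0, 0, 0, 0, 0, 0, 0, 0, 0]}'
python3 -m pendant '{"dx": [0, 0], "dy": [0, 0], "dz": [0, 0], "drx": [0, 0], "dry": [0, 0], "drz": [0, 0]}'
python3 tool.py 0.552 -0.152 0.115
python3 - <<'E'
from cell import r
import cv2,numpy as np
c=r.camera("side");cv2.imwrite("pics/side3.png",cv2.resize(c["image"][140:300,260:460],None,fx=3,fy=3,interpolation=2))
E
```

```text
time_s: 9.75
eef_pos: [0.5504, -0.1519, 0.1761]
ee_rot: [0.923, 0.385, -0.001, -0.001]
force: [0.2, -0.2, -0.9]
grip_width: 0.605
grasp_force: 0.0
time_s: 10.0
eef_pos: [0.5519, -0.1524, 0.1798]
ee_rot: [0.923, 0.384, 0.001, 0.0]
force: [0.5, 0.0, 1.4]
grip_width: 0.605
grasp_force: 0.0
grasp pt [ 0.5519 -0.1524  0.1986] ydeg -44.79854920599546 z [ 0.0014 -0.0004 -1.    ] F [0.5075 0.0045 1.4328] w 0.6050043632594061 g 0.0 t 10.0
move tool axes [ 0.0003 -0.0003  0.0836]
```

View pics/side3.png

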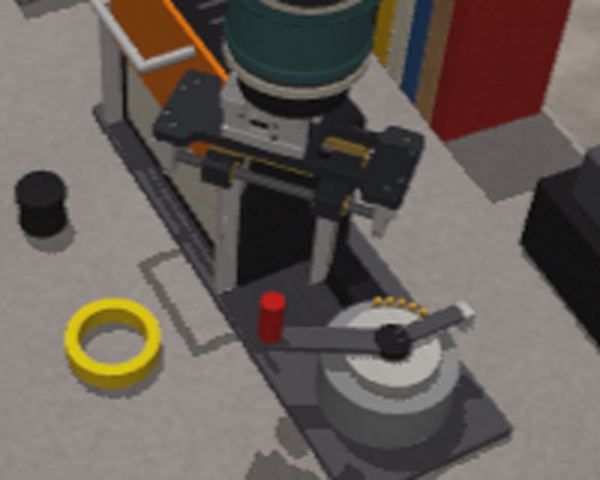

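The knob's cap, at crop (272,300), lies between the two fingertips, at (228,285) and (320,280). I'll descend and grip.

Scaled: 0.02 m is 0.32, 0.012 m is 0.192.

```bash
python3 -m pendant '{"dx": [0, 0, 0, 0, 0, 0, 0], "dy": [0, 0, 0, 0, 0, 0, 0], "dz": [0.32, 0.32, 0.32, 0.192, 0.16, 0, 0], "drx": [0, 0, 0, 0, 0, 0, 0], "dry": [0, 0, 0, 0, 0, 0, 0], "drz": [0, 0, 0, 0, 0, 0, 0]}'
python3 -m pendant '{"dx": [0, 0, 0, 0, 0, 0], "dy": [0, 0, 0, 0, 0, 0], "dz": [0, 0, 0, 0, 0, 0], "drx": [0, 0, 0, 0, 0, 0], "dry": [0, 0, 0, 0, 0, 0], "drz": [0, 0, 0, 0, 0, 0]}' 0.0 45
python3 tool.py
```

```text
time_s: 10.92
eef_pos: [0.5516, -0.1522, 0.097]
ee_rot: [0.923, 0.384, 0.0, 0.0]
force: [-0.4, -0.4, 0.5]
grip_width: 0.6
grasp_force: 0.0
time_s: 11.68
eef_pos: [0.5516, -0.1523, 0.0966]
ee_rot: [0.923, 0.384, 0.0, 0.0]
force: [3.5, -1.5, -0.9]
grip_width: 0.207
grasp_force: 45.0
grasp pt [ 0.5516 -0.1523  0.1154] ydeg -44.868902497347065 z [ 0.0006 -0.0005 -1.    ] F [ 3.5497 -1.4987 -0.8724] w 0.20667455347518934 g 44.99436378479004 t 11.675
```

```bash
cat > arc.py <<'E'
from cell import r
import numpy as np
from scipy.spatial.transform import Rotation as R
np.set_printoptions(precision=4,suppress=True)
p=np.array([.6425,-.195]);k0=np.array([.5516,-.1523]);a0=np.arctan2(*(k0-p)[::-1]);rad=np.linalg.norm(k0-p)
if __name__=="__main__":
    s=r.get_state();M=R.from_quat(s["ee_rot"]);print(rad,a0)
    th=np.arange(0,.94,.055); X=np.array([[p[0]+rad*np.cos(a0+t),p[1]+rad*np.sin(a0+t),0] for t in th])
    for t,d in zip(th[1:],M.inv().apply(np.diff(X,axis=0))): print(round(t,3),d)
else:
    s=r.get_state();d=s["eef_pos"][:2]-p;a=np.arctan2(*d[::-1])%(2*np.pi);u=d/np.linalg.norm(d)
    print("theta",round(a-a0,3),"rad",round(np.linalg.norm(d),4),"z",round(s["eef_pos"][2],4),"Fresist",round(-s["force"][:2]@[-u[1],u[0]],2),"Frad",round(s["force"][:2]@u,2))
E
python3 arc.py
```

```text
0.10042957731664512 2.7024390313942863
0.055 [-0.0051  0.002   0.    ]
0.11 [-0.005   0.0023  0.    ]
0.165 [-0.0049  0.0026  0.    ]
0.22 [-0.0047  0.0028  0.    ]
0.275 [-0.0046  0.0031  0.    ]
0.33 [-0.0044  0.0033  0.    ]
0.385 [-0.0042  0.0036  0.    ]
0.44 [-0.004   0.0038  0.    ]
0.495 [-0.0038  0.004   0.    ]
0.55 [-0.0036  0.0042  0.    ]
0.605 [-0.0033  0.0044  0.    ]
0.66 [-0.0031  0.0046  0.    ]
0.715 [-0.0028  0.0047  0.    ]
0.77 [-0.0026  0.0049  0.    ]
0.825 [-0.0023  0.005   0.    ]
0.88 [-0.002   0.0051  0.    ]
0.935 [-0.0017  0.0052  0.    ]
```

Scaled: -0.0051 m is -0.0816, -0.005 m is -0.08.

```bash
python3 -m pendant '{"dx": [-0.0816, -0.08], "dy": [0.032, 0.0368], "dz": [0, 0], "drx": [0, 0], "dry": [0, 0], "drz": [0, 0]}' >/dev/null; python3 -c 'import arc'
python3 -m pendant '{"dx": [-0.04], "dy": [0.0208], "dz": [0], "drx": [0], "dry": [0], "drz": [0]}' >/dev/null; python3 -c 'import arc'
python3 -m pendant '{"dx": [-0.0384], "dy": [0.0208], "dz": [0], "drx": [0], "dry": [0], "drz": [0]}' >/dev/null; python3 -c 'import arc'
python3 -m pendant '{"dx": [-0.0384], "dy": [0.0224], "dz": [0], "drx": [0], "dry": [0], "drz": [0]}' >/dev/null; python3 -c 'import arc'
python3 -m pendant '{"dx": [-0.0368], "dy": [0.0224], "dz": [0], "drx": [0], "dry": [0], "drz": [0]}' >/dev/null; python3 -c 'import arc'
python3 -m pendant '{"dx": [-0.0736, 0], "dy": [0.0496, 0], "dz": [0, 0], "drx": [0, 0], "dry": [0, 0], "drz": [0, 0]}'; python3 -c 'import arc'
```

```text
theta 0.094 rad 0.1004 z 0.0966 Fresist 12.31 Frad -4.43
theta 0.118 rad 0.1003 z 0.0966 Fresist 10.85 Frad -3.19
theta 0.145 rad 0.1003 z 0.0966 Fresist 9.46 Frad -4.21
theta 0.174 rad 0.1003 z 0.0966 Fresist 6.99 Frad -3.19
theta 0.203 rad 0.1003 z 0.0966 Fresist 7.2 Frad -3.54
time_s: 12.68
eef_pos: [0.5437, -0.1776, 0.0965]
ee_rot: [0.923, 0.384, 0.001, -0.0]
force: [5.3, 5.3, -0.3]
grip_width: 0.204
grasp_force: 45.0
theta 0.264 rad 0.1003 z 0.0965 Fresist 6.16 Frad -4.33
```

Scaled: -0.0044 m is -0.0704, 0.0033 m is 0.0528.

```bash
python3 -m pendant '{"dx": [-0.0704], "dy": [0.0528], "dz": [0], "drx": [0], "dry": [0], "drz": [0]}' >/dev/null; python3 -c 'import arc'
python3 -m pendant '{"dx": [-0.0336], "dy": [0.0288], "dz": [0], "drx": [0], "dry": [0], "drz": [0]}' >/dev/null; python3 -c 'import arc'
python3 -m pendant '{"dx": [-0.0336], "dy": [0.0288], "dz": [0], "drx": [0], "dry": [0], "drz": [0]}' >/dev/null; python3 -c 'import arc'
python3 -m pendant '{"dx": [-0.032], "dy": [0.0304], "dz": [0], "drx": [0], "dry": [0], "drz": [0]}' >/dev/null; python3 -c 'import arc'
python3 -m pendant '{"dx": [-0.032], "dy": [0.0304], "dz": [0], "drx": [0], "dry": [0], "drz": [0]}' >/dev/null; python3 -c 'import arc'
python3 -m pendant '{"dx": [-0.0608, 0], "dy": [0.064, 0], "dz": [0, 0], "drx": [0, 0], "dry": [0, 0], "drz": [0, 0]}' >/dev/null; python3 -c 'import arc'
echo; python3 -m pendant '{"dx": [-0.0288], "dy": [0.0336], "dz": [0], "drx": [0], "dry": [0], "drz": [0]}' >/dev/null; python3 -c 'import arc'
python3 -m pendant '{"dx": [-0.0288], "dy": [0.0336], "dz": [0], "drx": [0], "dry": [0], "drz": [0]}' >/dev/null; python3 -c 'import arc'
python3 -m pendant '{"dx": [-0.0272], "dy": [0.0352], "dz": [0], "drx": [0], "dry": [0], "drz": [0]}' >/dev/null; python3 -c 'import arc'
python3 -m pendant '{"dx": [-0.0256], "dy": [0.0352], "dz": [0], "drx": [0], "dry": [0], "drz": [0]}' >/dev/null; python3 -c 'import arc'
python3 -m pendant '{"dx": [-0.0496], "dy": [0.0736], "dz": [0], "drx": [0], "dry": [0], "drz": [0]}' >/dev/null; python3 -c 'import arc'
python3 -m pendant '{"dx": [-0.0448, 0], "dy": [0.0752, 0], "dz": [0, 0], "drx": [0, 0], "dry": [0, 0], "drz": [0, 0]}'; python3 -c 'import arc'
```

```text
theta 0.31 rad 0.1003 z 0.0965 Fresist 12.92 Frad -4.32
theta 0.334 rad 0.1002 z 0.0965 Fresist 11.4 Frad -2.54
theta 0.362 rad 0.1002 z 0.0965 Fresist 9.42 Frad -2.83
theta 0.392 rad 0.1002 z 0.0965 Fresist 7.85 Frad -3.09
theta 0.421 rad 0.1002 z 0.0965 Fresist 6.93 Frad -3.34
theta 0.482 rad 0.1001 z 0.0965 Fresist 4.82 Frad -3.83

theta 0.505 rad 0.1001 z 0.0965 Fresist 6.46 Frad -1.71
theta 0.529 rad 0.1001 z 0.0964 Fresist 11.33 Frad -2.46
theta 0.551 rad 0.1 z 0.0964 Fresist 11.34 Frad -1.91
theta 0.58 rad 0.1 z 0.0964 Fresist 9.89 Frad -1.69
theta 0.638 rad 0.1 z 0.0965 Fresist 8.07 Frad -2.37
time_s: 14.42
eef_pos: [0.5459, -0.2209, 0.0964]
ee_rot: [0.923, 0.384, 0.0, -0.001]
force: [0.9, 7.0, 3.5]
grip_width: 0.204
grasp_force: 45.0
theta 0.701 rad 0.1 z 0.0964 Fresist 6.54 Frad -2.67
```

Three clicks have shown as force drops near 0.16, 0.38 and 0.60. Next is the fourth.

Scaled: 0.0024 m is 0.0384, -0.0013 m is -0.0208.

```bash
python3 -m pendant '{"dx": [-0.0208], "dy": [0.0384], "dz": [0], "drx": [0], "dry": [0], "drz": [0]}' >/dev/null; python3 -c 'import arc'
python3 -m pendant '{"dx": [-0.0208], "dy": [0.04], "dz": [0], "drx": [0], "dry": [0], "drz": [0]}' >/dev/null; python3 -c 'import arc'
python3 -m pendant '{"dx": [-0.0192], "dy": [0.04], "dz": [0], "drx": [0], "dry": [0], "drz": [0]}' >/dev/null; python3 -c 'import arc'
python3 -m pendant '{"dx": [-0.0176], "dy": [0.04], "dz": [0], "drx": [0], "dry": [0], "drz": [0]}' >/dev/null; python3 -c 'import arc'
python3 -m pendant '{"dx": [-0.016], "dy": [0.04], "dz": [0], "drx": [0], "dry": [0], "drz": [0]}' >/dev/null; python3 -c 'import arc'
python3 -m pendant '{"dx": [-0.016], "dy": [0.0416], "dz": [0], "drx": [0], "dry": [0], "drz": [0]}' >/dev/null; python3 -c 'import arc'
python3 -m pendant '{"dx": [-0.0272, 0, 0, 0], "dy": [0.0832, 0, 0, 0], "dz": [0, 0, 0, 0], "drx": [0, 0, 0, 0], "dry": [0, 0, 0, 0], "drz": [0, 0, 0, 0]}'; python3 -c 'import arc'
python3 - <<'E'
from cell import r
from h import *
np.set_printoptions(precision=4,suppress=True)
for n in("side","top"):
    c=r.camera(n);np.savez(n+"4.npz",**c)
    if n=="side": cv2.imwrite("pics/side4.png",cv2.resize(c["image"][130:300,250:450],None,fx=3,fy=3,interpolation=2))
    else: cv2.imwrite("pics/top4.png",cv2.resize(c["image"][140:240,220:420],None,fx=4,fy=4,interpolation=2))
E
```

```text
theta 0.724 rad 0.1 z 0.0964 Fresist 7.57 Frad -3.03
theta 0.748 rad 0.0999 z 0.0964 Fresist 12.0 Frad -2.06
theta 0.77 rad 0.0999 z 0.0963 Fresist 12.24 Frad -0.98
theta 0.8 rad 0.0999 z 0.0963 Fresist 10.7 Frad -1.73
theta 0.829 rad 0.0999 z 0.0964 Fresist 9.71 Frad -0.82
theta 0.859 rad 0.0998 z 0.0964 Fresist 8.3 Frad -2.41
time_s: 15.68
eef_pos: [0.5539, -0.241, 0.0964]
ee_rot: [0.923, 0.384, 0.0, -0.001]
force: [-0.5, 7.5, 4.8]
grip_width: 0.201
grasp_force: 45.0
theta 0.918 rad 0.0999 z 0.0964 Fresist 6.86 Frad -3.0
```

View pics/side4.png

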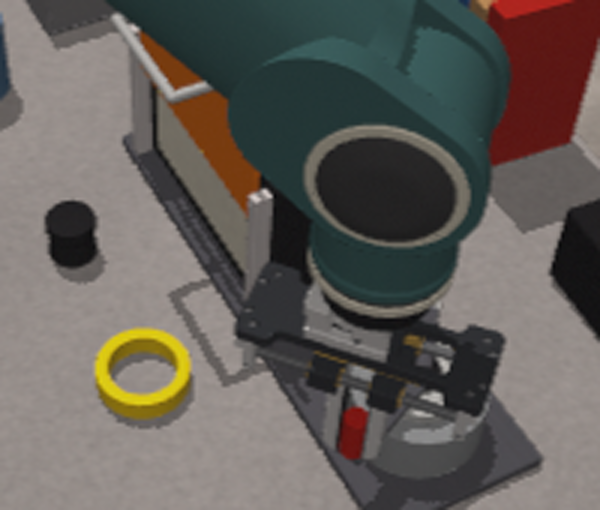

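View pics/top4.png

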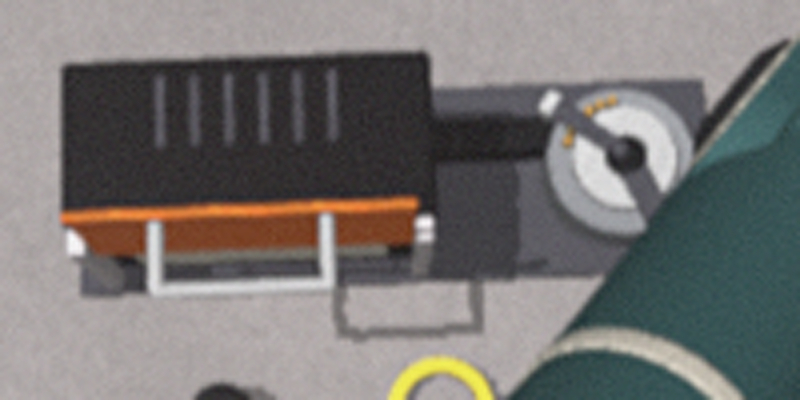

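The images show the shutter up, the knob between the fingers at crop (353,433), and the tail swung about 0.9 rad (tip at crop (549,100)). The force trace shows four clicks, with θ≈0.92 mid-gap, so I'm handing in.

```bash
python3 -c 'from cell import r; print(r.job_done())'
```

```text
the job is handed in; nothing more can be done
None
```

The job is handed in, verdict not shown: by my measurements the shutter is up at its stop and the fingers hold the focus lever at four clicks (about 0.92 rad); I did not re-measure the bystanders at the end.

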